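Start the three setting timers in order

TASK

Three glued pieces are setting and each has its own timer in front of it: start the timers in the order in which the pieces were glued, by pressing down the round key of the timer in front of the glass dish of beads first, then that of the timer in front of the wooden ring clamp, then that of the timer in front of the clear display box. Press each key lightly with the fingertips until it is down; it stays down. Grasp and lift nothing, and leave the timers and everything else standing where they are.

Things in the scene. Friction and masses are not known exactly. Their poses are not given: they have to be found in the camera images.
- dish_timer: loose bench timer that stands in front of (on the robot's side of) the shallow glass dish of beads: a grey case 68 (x) x 56 (y) mm, top of the case 25 mm above the surface, 0.4 kg on rubber feet, with one round aluminium key on top and a narrow dark window in front of the key. All three timers look alike; only what stands behind tells them apart. Origin at the centre of its underside, z up, its own -x is the window side, its +x points at the thing behind it
- dish_timer_keytop (a point): centre of the flat top of this timer's round key (27 mm diameter); moves down with the key. The key's centre is 10 mm from the case's centre in the timer's +x; up, its top is 48 mm above the surface, right down 40 mm
- dish_timer_key (a joint): how far this key is pressed down, m: 0 up, 0.008 right down, where it stops. It resists with about 3 N all the way; its cap rides on a rubber cushion (about 3 N per mm), so it gives 1 mm before the key moves and a few mm more, ever harder, when the key is right down. The key has no return spring and stays where it is left; it counts as down from 0.005
- clamp_timer: loose bench timer that stands in front of (on the robot's side of) the wooden ring clamp: a grey case 68 (x) x 56 (y) mm, top of the case 25 mm above the surface, 0.4 kg on rubber feet, with one round aluminium key on top and a narrow dark window in front of the key. All three timers look alike; only what stands behind tells them apart. Origin at the centre of its underside, z up, its own -x is the window side, its +x points at the thing behind it
- clamp_timer_keytop (a point): centre of the flat top of this timer's round key (27 mm diameter); moves down with the key. The key's centre is 10 mm from the case's centre in the timer's +x; up, its top is 48 mm above the surface, right down 40 mm
- clamp_timer_key (a joint): how far this key is pressed down, m: 0 up, 0.008 right down, where it stops. It resists with about 3 N all the way; its cap rides on a rubber cushion (about 3 N per mm), so it gives 1 mm before the key moves and a few mm more, ever harder, when the key is right down. The key has no return spring and stays where it is left; it counts as down from 0.005
- box_timer: loose bench timer that stands in front of (on the robot's side of) the clear display box: a grey case 68 (x) x 56 (y) mm, top of the case 25 mm above the surface, 0.4 kg on rubber feet, with one round aluminium key on top and a narrow dark window in front of the key. All three timers look alike; only what stands behind tells them apart. Origin at the centre of its underside, z up, its own -x is the window side, its +x points at the thing behind it
- box_timer_keytop (a point): centre of the flat top of this timer's round key (27 mm diameter); moves down with the key. The key's centre is 10 mm from the case's centre in the timer's +x; up, its top is 48 mm above the surface, right down 40 mm
- box_timer_key (a joint): how far this key is pressed down, m: 0 up, 0.008 right down, where it stops. It resists with about 3 N all the way; its cap rides on a rubber cushion (about 3 N per mm), so it gives 1 mm before the key moves and a few mm more, ever harder, when the key is right down. The key has no return spring and stays where it is left; it counts as down from 0.005
- bead_dish: loose round glass dish of small beads, 76 mm across, 22 mm high, about 100 mm behind (+x of) its timer; origin at the centre of its underside. A bystander
- wood_clamp: loose brown wooden ring clamp, 130 x 26 x 24 mm, lying lengthwise away from the robot with its middle about 115 mm behind (+x of) its timer; its long side is its own y; origin at the centre of its underside. A bystander
- clear_box: loose clear square display box, 59 x 59 x 46 mm, about 100 mm behind (+x of) its timer; origin at the centre of its underside. A bystander
- tool_burnisher: loose slim light metal burnisher, 102 x 12 x 14 mm, lying along the right-hand side (its -y side) of the timer of the glass dish; origin at the centre of its underside. A bystander
- tool_pen: loose black marker pen, 103 x 11 x 12 mm, lying along the right-hand side (its -y side) of the timer of the wooden clamp; origin at the centre of its underside. A bystander
There are look-alikes about, which are no part of the job. What is shaped like the clamp_timer but red is not meant.

How it is judged (in metres and radians):
On the way, in this order (a step that is already met when the one before it is completed fails the run):
1. the key of the timer in front of the shallow glass dish of beads is down (value of joint dish_timer_key above 0.005 m), for 0.1 s.
2. the key of the timer in front of the wooden ring clamp is down (value of joint clamp_timer_key above 0.005 m), for 0.1 s.
3. the key of the timer in front of the clear display box is down (value of joint box_timer_key above 0.005 m), for 0.1 s.
At the end, for the whole second after the job is handed in: All three keys are down (at least 5 of their 8 mm), pressed in the order dish, clamp, box; timers upright and at rest; timers, dish, clamp, box, burnisher and pen each within 15 mm of where they started (value of joint each of dish_timer_key, clamp_timer_key, box_timer_key above 0.005 m and angle between each of dish_timer, clamp_timer, box_timer's own z axis and vertical below 0.08 rad and distance of each of dish_timer, clamp_timer, box_timer, bead_dish, wood_clamp, clear_box, tool_burnisher, tool_pen from where it was at the start of the episode below 0.015 m and linear speed of each of dish_timer, clamp_timer, box_timer below 0.02 m/s); the robot touches nothing.
It fails at once if a timer is pressed harder than 20 N (contact force between any of the fingers, the arm and dish_timer above 20 N or contact force between any of the fingers, the arm and clamp_timer above 20 N or contact force between any of the fingers, the arm and box_timer above 20 N).
It fails at once if a timer is lifted (10 mm), shifted (20 mm) or tipped (0.2 rad) (height (world z) of any of dish_timer, clamp_timer, box_timer above 0.01 m or distance of any of dish_timer, clamp_timer, box_timer from where it was at the start of the episode above 0.02 m or angle between any of dish_timer, clamp_timer, box_timer's own z axis and vertical above 0.2 rad).
It fails at once if the dish, clamp, box, burnisher or pen is lifted or shifted by more than 20 mm (distance of any of bead_dish, wood_clamp, clear_box, tool_burnisher, tool_pen from where it was at the start of the episode above 0.02 m).
It also fails if it takes over 48 s, if anything falls off the work surface, if the arm or the gripper's body presses on something with over 40 N, if the wrist force passes 120 N, or if a joint passes its speed limit or range.

ROBOT

A 7-joint arm with a two-finger parallel gripper is mounted at the origin on a cart in front of the work surface, level with it; the furniture and walls round the work are solid. World frame = base frame: x ahead of the robot, y to its left, z up, the work surface at z = 0. Lengths are in mm, angles in rad, forces in N, time in s.
With the tool pointing down it reaches from about 400 to 875 mm from the base axis. Payload 4.4 kg.
Tool frame: the origin (TCP) lies at the very end of the fingers, on their centre line; the grasp point (between the pads) lies 19 mm behind it; z points along the fingers, y is the direction in which the jaws open and shut (so a half turn about z gives the same grasp; the last joint's range is limited). The gripper opens to 85 mm and grips with 20 to 120 N. Pads are 22 mm wide; open, the fingers measure 114 mm over their backs; the gripper's body (76 mm by 85 mm) begins 54 mm behind the grasp point. The pads swing forward as they close: fully open they stand 13 mm farther back than shut.
Start: joints at [-1.227, 0.628, 0.038, 1.517, -0.027, 0.996, -0.02], TCP at [258.955, 596.205, 231.313] pointing down, gripper open.
Joint ranges: [-3.06, 3.06], [-0.37, 2.12], [-1.25, 1.32], [0.18, 2.47], [-1.1, 4.24], [0.23, 1.98], [-2.94, 2.94]. Speed limits (rad/s): [2.57, 2.57, 3.14, 3.14, 3.14, 3.14, 3.14].

INTERFACE

Orientations are given as [roll, pitch, yaw] about the fixed x, y, z axes, in that order (R = Rz(yaw) Ry(pitch) Rx(roll)).
In Python, from cell import ctrl, eyes gives the robot as it stands.
- The arm moves only by the tool move_arm, never from a script. Its argument "increments" is a list of rows, each a list of 6 numbers: the shift along the tool's x, y, z in cm, then the turn, a rotation vector about the tool's x, y, z in degrees. In form: [[x, y, z, wx, wy, wz], ...]. A call has 1 to 20 rows; each row is the pose to reach, as a shift and turn from the pose commanded when the call began, along the tool's axes at that moment; what a row does not reach only later rows make up. A row lasts 1/10 s, in which the tool goes at most 50 mm and 8.59 degrees, less where a joint would pass 70% of its speed; a pose out of reach is approached as far as the arm can. A call with a gripper value outside its range is refused whole. "grip" is the opening, from -1 (shut) to 1 (fully open), set as the call begins (left out, the last holds). The fingers move at their own pace and stop on an object; the grip force is fixed at half the most. Time passes only in rows, so rows that repeat a pose let the fingers close. It gives the time, the measured TCP pose, the force and the opening at its end, in the units of the state.
- ctrl.read_state(): the state, without advancing time (a new reading comes with each control period).
- eyes.get_image(name): name is "scene" or "side" or "wrist"; returns the picture (384x512x3 uint8, red, green, blue); there is no depth.
- eyes.calibration(name): a dict with "fx", "fy", "cx", "cy" (pixels), "pose" (4x4, takes a point from camera to world coordinates); the wrist camera has in their place "tool_from_camera" (4x4, takes a point from camera to tool coordinates, whose origin is the TCP and whose axes are the flange's). Camera axes: x right, y up, looking along -z (the intrinsics and any distortion apply to the point x, -y, -z); pixel columns grow to the right and rows downward; lengths in mm; the calibration is good to about 2 mm. The wrist camera is an equidistant fisheye: a pixel r from the principal point sees the ray r / f radians off the axis. A picture is of the moment at which its call begins: read the wrist's pose just before it. calibration takes no time and is no camera call.
- ctrl.finish_job(): hands the job in, once; it reports no verdict.
The state is a dict: "clock": time; "qpos": joint angles; "qd": joint speeds; "tau": joint torques, N m; "eef_pos": TCP position; "tool_rot": TCP orientation; "force": force on the tool from outside, world axes, zero at the start; "torque": the same for the moment, N m; "width": finger opening in mm.
Only numpy, scipy, OpenCV 4.12 (cv2) and the standard library are available. Lean on these libraries where they do the work, as an engineer would, in place of code of your own. Each camera call takes 0.05 s, during which the arm holds its last target. There are 200 camera calls.

## Working session

There is one attempt and no reset: what is moved stays moved. The work goes in short steps, Python scripts to look and compute and a tool call to move; the robot and the scene stay as the last step left them, time stands still between calls to the robot, and variables do not carry over. Pictures are saved under pics/ and viewed, about 8 in all and at most 12, crops included, and the job is handed in when it is done.

Besides the shell and the picture viewer there is one more tool, called after "Emit:" as name(argument=value, ...) on one line, values as JSON. move_arm: Moves the arm, as the interface text tells. Its arguments: {"type":"object","properties":{"increments":{"type":"array","items":{"type":"array","items":{"type":"number"}}},"grip":{"type":"number"}},"required":["increments"]}

```bash
mkdir -p pics; ls
python3 - <<'E'
from cell import ctrl, eyes
import cv2
s=ctrl.read_state()
for k in("clock","qpos","eef_pos","tool_rot","force","width"):print(k,s[k])
for n in("scene","side","wrist"):
    c=eyes.calibration(n);print(n,{k:(v.tolist() if hasattr(v,'tolist') else v) for k,v in c.items()})
    cv2.imwrite(f"pics/{n}0.png",cv2.cvtColor(eyes.get_image(n),cv2.COLOR_RGB2BGR))
E
```

```text
pics
clock 0.0
qpos [-1.22680854  0.62934968  0.03841176  1.51835115 -0.02699232  0.99632819
 -0.02001068]
eef_pos [258.6787892  595.62603402 230.39164437]
tool_rot [-3.13967342e+00  1.41234789e-05  2.73182319e+00]
force [ 0.45520937 -0.23994508 -0.09915237]
width 85.22826048685897
scene {'fx': 423.4021311359229, 'fy': 423.4021311359229, 'cx': 257.6412593967902, 'cy': 201.40136987539657, 'pose': [[0.5489509611882067, 0.36724438595545195, -0.7508557805562579, -137.17979995079153], [-0.8358460482567107, 0.23713329004057762, -0.4951052275710407, -462.0783991244407], [-0.003771713693369709, 0.8993883275530846, 0.43713431624282356, 432.07504346804535], [0.0, 0.0, 0.0, 1.0]]}
side {'fx': 349.6345430130582, 'fy': 349.6345430130582, 'cx': 263.5088728867439, 'cy': 194.92066035429139, 'pose': [[0.9777840289279662, 0.13624955228612448, -0.15929360399973644, 390.93446288374895], [-0.20871921212033276, 0.5626678107288803, -0.7999007596329913, -728.0707250987107], [-0.01935673694768105, 0.8153778230191203, 0.5786054981274706, 559.3769931752606], [0.0, 0.0, 0.0, 1.0]]}
wrist {'fx': 297.3186396354542, 'fy': 297.3186396354542, 'cx': 257.251498281547, 'cy': 192.13318345169677, 'tool_from_camera': [[0.0008664686838569553, 0.9641764965416186, 0.2652601228016522, 66.63138290247483], [0.9999996179590709, -0.0008048219494412493, -0.00034109139482657174, -0.4896523157374988], [-0.00011538513692199896, 0.2652603170064407, -0.9641768255397504, -142.86636387340704], [0.0, 0.0, 0.0, 1.0]]}
```

View pics/scene0.png

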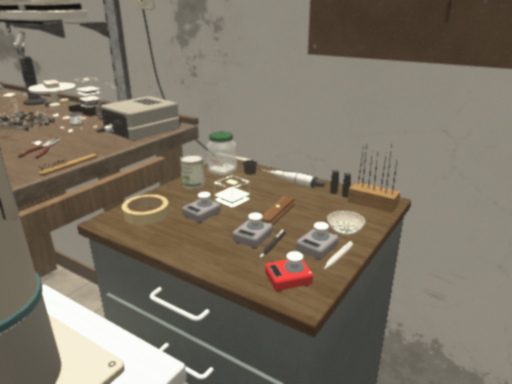

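View pics/side0.png

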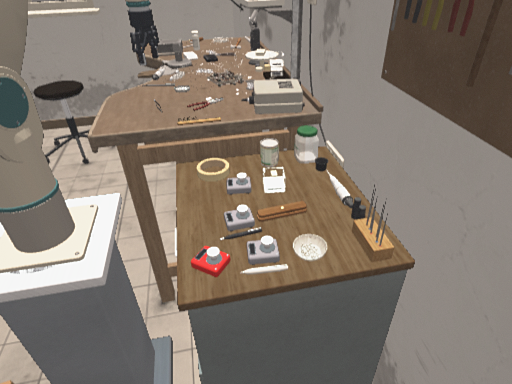

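Scene: grey timers at about (318,240) with the bead dish (346,222) behind it, at (254,230) with the brown clamp (279,208) behind it, and at (202,208) with the clear box (232,190) behind it. The red look-alike is at (289,272). In the side view the same timers are at (263,248), (239,216) and (238,183), with red at (211,260). The grey ones match the description. Next I'll segment the key tops, triangulate them and check in one crop.

```bash
cat > h.py <<'E'
import numpy as np, cv2
from cell import ctrl, eyes
def ray(c,u,v):
    P=np.array(c["pose"]);d=P[:3,:3]@np.array([(u-c["cx"])/c["fx"],-(v-c["cy"])/c["fy"],-1]);return P[:3,3],d/np.linalg.norm(d)
def plane(c,u,v,z):
    o,d=ray(c,u,v);return o+d*(z-o[2])/d[2]
def tri(a,b):
    (o1,d1),(o2,d2)=a,b
    t=np.linalg.lstsq(np.c_[d1,-d2],o2-o1,rcond=None)[0];p,q=o1+t[0]*d1,o2+t[1]*d2
    return (p+q)/2,np.linalg.norm(p-q)
def proj(c,p):
    P=np.array(c["pose"]);q=P[:3,:3].T@(np.array(p)-P[:3,3]);return c["cx"]-c["fx"]*q[0]/q[2],c["cy"]+c["fy"]*q[1]/q[2]
E
python3 - <<'E'
from h import *
g={"dish":((320,229),(266,241)),"clamp":((255,218),(242,210)),"box":((203,200),(241,178)),"red":((294,258),(213,254))}
C={n:eyes.calibration(n) for n in("scene","side")}
I={n:cv2.imread(f"pics/{n}0.png") for n in C}
out=[]
for k,(a,b) in g.items():
    r=[]
    for n,(u,v) in zip(C,(a,b)):
        w=I[n][v-14:v+14,u-14:u+14].min(2)
        m=(w>185).astype(np.uint8)
        _,_,st,ce=cv2.connectedComponentsWithStats(m)
        i=1+min(range(len(st)-1),key=lambda i:np.hypot(*(ce[i+1]-14))-.05*st[i+1,4])
        p=ce[i]+[u-14,v-14];r.append(p)
        print(k,n,p.round(1),st[i],plane(C[n],*p,48).round(1))
        z=cv2.resize(I[n][v-24:v+24,u-32:u+32],None,fx=6,fy=6,interpolation=cv2.INTER_CUBIC)
        cv2.circle(z,tuple(int(x) for x in ((p-[u-32,v-24]+.5)*6)),3,(0,0,255),-1);out.append(z)
    P,e=tri(ray(C["scene"],*r[0]),ray(C["side"],*r[1]));print(" tri",P.round(1),"gap",e.round(1))
o=[cv2.resize(x,(266,200)) for x in out[:6]]
cv2.imwrite("pics/c1.png",np.vstack([np.hstack(o[0::2]),np.hstack(o[1::2])]))
E
```

```text
dish scene [320.8 225.3] [ 8  7 14  8 87] [ 501.2 -181.3   48. ]
dish side [265.6 244.9] [  2   9  24  19 214] [ 498.1 -199.9   48. ]
 tri [ 501.  -185.4   42.8] gap 13.0
clamp scene [255.  215.9] [ 8  9 13  7 73] [466.  -58.1  48. ]
clamp side [240.6 214.1] [  0   9  26  19 180] [463.1 -84.7  48. ]
 tri [465.7 -62.9  41.2] gap 16.6
box scene [203.6 194.3] [ 9  6 12  6 55] [488.8  89.8  48. ]
box side [241.3 175.1] [10  9 10  6 46] [491.8  85.4  48. ]
 tri [492.7  92.8  44.6] gap 2.1
red scene [294.4 255.9] [  7   8  16   9 119] [ 384.5 -189.9   48. ]
red side [212.9 251.2] [ 8  7 13 10 98] [ 387.9 -193.1   48. ]
 tri [ 388.  -188.5   44.7] gap 1.6
```

View pics/c1.png

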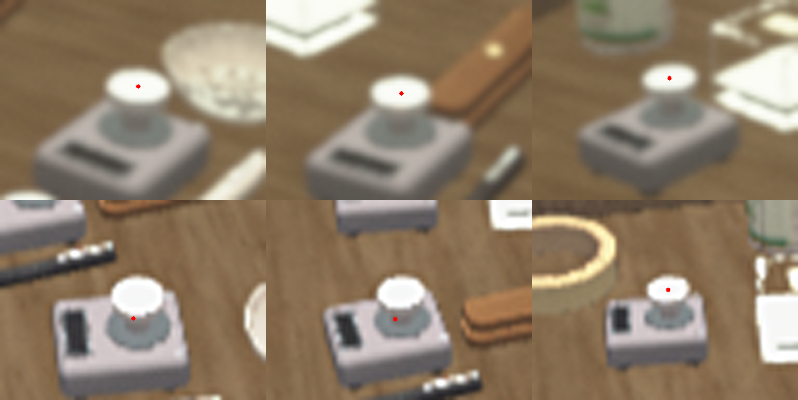

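The crop confirms the choice: dish, clamp and clear box each stand behind the right grey timer. The side-view segmentation leaked into the case for two keys, so I'll repeat it with a tighter threshold.

Run:
```python
from h import *
g={"dish":((320,226),(266,240)),"clamp":((255,216),(242,210)),"box":((203,194),(241,175)),"red":((294,256),(213,251))}
C={n:eyes.calibration(n) for n in("scene","side")}
I={n:cv2.imread(f"pics/{n}0.png") for n in C}
for k,(a,b) in g.items():
    for T in (215,228):
        r=[]
        for n,(u,v) in zip(C,(a,b)):
            m=(I[n][v-11:v+11,u-11:u+11].min(2)>T).astype(np.uint8)
            _,_,st,ce=cv2.connectedComponentsWithStats(m)
            i=1+st[1:,4].argmax();p=ce[i]+[u-11,v-11];r.append(p)
            print(k,T,n,p.round(1),st[i,2:],plane(C[n],*p,48).round(1))
        P,e=tri(ray(C["scene"],*r[0]),ray(C["side"],*r[1]));print(" tri",P.round(1),"gap",e.round(1))
c=C["side"]
for n,u,v,z in(("tinbase",269,163,0),("jarbase",307,160,0),("ringclampnear",262,216,0),("dish",310,247,22),("ring tape",212,168,20),("holder",372,240,40),("box near",263,191,0)):print(n,plane(c,u,v,z).round())
```

```text
dish 215 scene [320.9 225.4] [13  6 67] [ 501.  -181.7   48. ]
dish 215 side [266.5 239.7] [12  9 87] [ 503.4 -184.8   48. ]
 tri [ 504.3 -180.7   45.4] gap 1.7
dish 228 scene [320.9 225.4] [13  6 63] [ 501.1 -181.6   48. ]
dish 228 side [266.6 239.6] [12  9 83] [ 503.6 -184.4   48. ]
 tri [ 504.4 -180.6   45.4] gap 1.4
clamp 215 scene [254.8 215.7] [12  6 59] [466.5 -57.4  48. ]
clamp 215 side [242. 208.] [11  7 64] [470.  -61.9  48. ]
 tri [470.8 -55.1  44.2] gap 2.3
clamp 228 scene [254.9 215.8] [11  6 49] [466.1 -57.8  48. ]
clamp 228 side [241.9 207.9] [11  7 63] [469.8 -61.8  48. ]
 tri [470.6 -55.3  44.3] gap 2.0
box 215 scene [203.8 194.2] [11  5 42] [489.3  89.7  48. ]
box 215 side [241.2 175. ] [ 9  5 41] [491.7  86.1  48. ]
 tri [492.4  92.   45.3] gap 1.7
box 228 scene [203.6 194.5] [10  4 35] [488.1  89.2  48. ]
box 228 side [241.2 175. ] [ 9  5 41] [491.7  86.1  48. ]
 tri [492.5  92.8  44.7] gap 1.4
red 215 scene [294.3 255.7] [15  8 99] [ 384.9 -189.5   48. ]
red 215 side [212.6 251.1] [12  9 91] [ 387.4 -192.8   48. ]
 tri [ 387.5 -188.6   45.3] gap 1.8
red 228 scene [294.3 255.7] [14  8 91] [ 384.9 -189.5   48. ]
red 228 side [212.6 251.1] [12  9 91] [ 387.4 -192.8   48. ]
 tri [ 387.5 -188.7   45.3] gap 1.8
tinbase [598. 212.   0.]
jarbase [721. 201.   0.]
ringclampnear [522. -45.   0.]
dish [ 597. -202.   22.]
ring tape [418. 191.  20.]
holder [ 726. -229.   40.]
box near [548.  64.   0.]
```

```bash
cat >> h.py <<'E'
from scipy.spatial.transform import Rotation as Ro
def go(p,yaw):
    s=ctrl.read_state();R=Ro.from_euler("xyz",s["tool_rot"])
    d=R.inv().apply(np.array(p)-s["eef_pos"])/10
    w=(R.inv()*Ro.from_euler("xyz",[np.pi,0,yaw])).as_rotvec(degrees=True)
    print("t",s["clock"],"pos",np.round(s["eef_pos"],1),"rot",np.round(s["tool_rot"],3),"F",np.round(s["force"],1),"inc",np.round(d,2),np.round(w,1))
E
python3 - <<'E'
from h import *
go((450,250,231),2.0); go((490,-150,200),1.2)
E
```

```text
t 0.15 pos [258.7 595.7 230.6] rot [-3.14  -0.     2.732] F [ 0.4 -0.8  0.3] inc [-3.132e+01 -2.409e+01 -1.000e-02] [-0.1  0.  41.9]
t 0.15 pos [258.7 595.7 230.6] rot [-3.14  -0.     2.732] F [ 0.4 -0.8  0.3] inc [-50.92 -59.18   3.15] [-0.1  0.1 87.8]
```

Emit:
move_arm(grip=-1, increments=[[-31.3, -24.1, 0, 0, 0, 42], [-31.3, -24.1, 0, 0, 0, 42], [-31.3, -24.1, 0, 0, 0, 42], [-31.3, -24.1, 0, 0, 0, 42], [-31.3, -24.1, 0, 0, 0, 42], [-31.3, -24.1, 0, 0, 0, 42], [-31.3, -24.1, 0, 0, 0, 42], [-31.3, -24.1, 0, 0, 0, 42], [-50.9, -59.2, 3, 0, 0, 88], [-50.9, -59.2, 3, 0, 0, 88], [-50.9, -59.2, 3, 0, 0, 88], [-50.9, -59.2, 3, 0, 0, 88], [-50.9, -59.2, 3, 0, 0, 88], [-50.9, -59.2, 3, 0, 0, 88], [-50.9, -59.2, 3, 0, 0, 88], [-50.9, -59.2, 3, 0, 0, 88], [-50.9, -59.2, 3, 0, 0, 88], [-50.9, -59.2, 3, 0, 0, 88], [-50.9, -59.2, 3, 0, 0, 88], [-50.9, -59.2, 3, 0, 0, 88]])

```text
clock: 2.15
eef_pos: [490.1, -147.4, 201.2]
tool_rot: [-3.141, -0.001, 1.199]
force: [-0.4, 0.5, -0.1]
width: -0.2
```

```bash
cat >> h.py <<'E'
def wcam(s):
    T=np.eye(4);T[:3,:3]=Ro.from_euler("xyz",s["tool_rot"]).as_matrix();T[:3,3]=s["eef_pos"]
    c=eyes.calibration("wrist");return c,T@np.array(c["tool_from_camera"])
def wplane(c,P,u,v,z):
    x,y=(u-c["cx"])/c["fx"],(v-c["cy"])/c["fy"];r=np.hypot(x,y)+1e-9
    d=P[:3,:3]@np.array([np.sin(r)*x/r,-np.sin(r)*y/r,-np.cos(r)]);return P[:3,3]+d*(z-P[2,3])/d[2]
def wproj(c,P,p):
    q=P[:3,:3].T@(np.array(p)-P[:3,3]);h=np.hypot(q[0],q[1]);r=np.arctan2(h,-q[2])*c["fx"]
    return c["cx"]+r*q[0]/h,c["cy"]-r*q[1]/h
E
python3 - <<'E'
from h import *
s=ctrl.read_state();c,P=wcam(s);I=eyes.get_image("wrist")[:,:,::-1].copy()
cv2.imwrite("pics/w1raw.png",I)
print(s["eef_pos"],s["tool_rot"])
for n,p in(("dish",(502.5,-183,48)),("clamp",(468,-59.5,48)),("box",(490,88,48)),("red",(386,-191,48)),("tcp",s["eef_pos"])):
    q=wproj(c,P,p);print(n,np.round(q,1));cv2.circle(I,tuple(int(x+.5) for x in q),2,(0,255,0),-1)
cv2.imwrite("pics/w1.png",I)
E
```

```text
[ 490.05574258 -147.444021    201.18313415] [-3.14081054e+00 -9.45304712e-04  1.19904309e+00]
dish [280.3 205. ]
clamp [204.1 106. ]
box [175.1 -24.1]
red [184.7 246.7]
tcp [256.2 242.1]
```

View pics/w1.png

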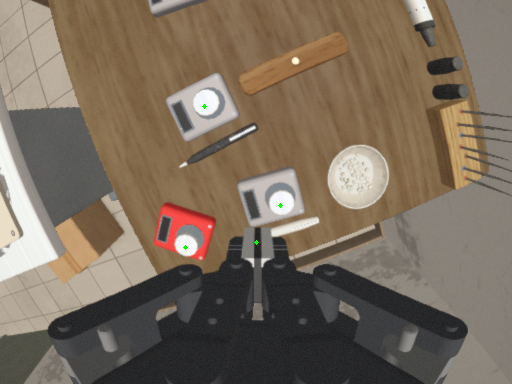

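Wrist view: dish timer key at (280,203) with the dish of beads behind at (358,177) and the burnisher beside it. Clamp timer key is at (206,103), with the pen beside it and the clamp behind. Red is at (186,244). My green predictions lie within a few pixels of the keys, so I'll refine them from this view.

```bash
cat >> h.py <<'E'
def key(I,c,P,u,v,w=18,z=48,T=215):
    u,v=int(u),int(v);m=(I[v-w:v+w,u-w:u+w].min(2)>T).astype(np.uint8)
    _,_,st,ce=cv2.connectedComponentsWithStats(m);i=1+st[1:,4].argmax()
    p=ce[i]+[u-w,v-w];print("px",p.round(1),st[i,2:],"world",wplane(c,P,*p,z).round(1));return p
E
python3 - <<'E'
from h import *
s=ctrl.read_state();c,P=wcam(s);I=cv2.imread("pics/w1raw.png")
for q in((281,203),(206,103),(186,244)):
  for T in(200,235): key(I,c,P,*q,T=T)
go((503,-182,75),1.2)
E
```

```text
px [281.4 202.6] [ 24  24 469] world [ 504.6 -181.1   48. ]
px [281.3 202.5] [ 23  22 403] world [ 504.5 -181.    48. ]
px [205.3 102. ] [ 26  25 517] world [470.8 -56.4  48. ]
px [205.4 101.9] [ 24  25 464] world [470.9 -56.3  48. ]
px [185.6 244.9] [ 22  21 361] world [ 388.1 -189.6   48. ]
px [185.6 245. ] [ 20  19 309] world [ 388.  -189.6   48. ]
t 2.2 pos [ 490.1 -147.5  201.3] rot [-3.141e+00 -1.000e-03  1.199e+00] F [-0.7  0.6  0.1] inc [-2.75  2.46 12.62] [-0. -0. -0.]
```

Emit:
move_arm(increments=[[-2.7, 2.5, 3, 0, 0, 0], [-2.7, 2.5, 6, 0, 0, 0], [-2.7, 2.5, 9, 0, 0, 0], [-2.7, 2.5, 11, 0, 0, 0], [-2.7, 2.5, 12.5, 0, 0, 0], [-2.7, 2.5, 13.5, 0, 0, 0], [-2.7, 2.5, 13.5, 0, 0, 0], [-2.7, 2.5, 13.5, 0, 0, 0]])

```text
clock: 3.0
eef_pos: [503.7, -183.5, 66.7]
tool_rot: [3.141, -0.0, 1.197]
force: [0.6, 1.0, -0.7]
width: -0.2
```

Run:
```python
from h import *
s=ctrl.read_state();go((504,-181.5,50),1.2);c,P=wcam(s);I=eyes.get_image("wrist")[:,:,::-1].copy()
print(wproj(c,P,(504.5,-181,48)))
a=cv2.resize(I[100:300,130:390],None,fx=2,fy=2)
J=eyes.get_image("side")[:,:,::-1]
b=cv2.resize(J[195:295,200:330],(520,400),interpolation=cv2.INTER_CUBIC)
cv2.imwrite("pics/w2.png",cv2.resize(np.hstack([a,b]),(800,308)))
```

```text
t 3.0 pos [ 503.7 -183.5   66.7] rot [ 3.141 -0.     1.197] F [ 0.6  1.  -0.7] inc [ 0.19 -0.05  1.67] [ 0.  -0.  -0.2]
(np.float64(255.99822457457958), np.float64(224.5331711478853))
```

View pics/w2.png

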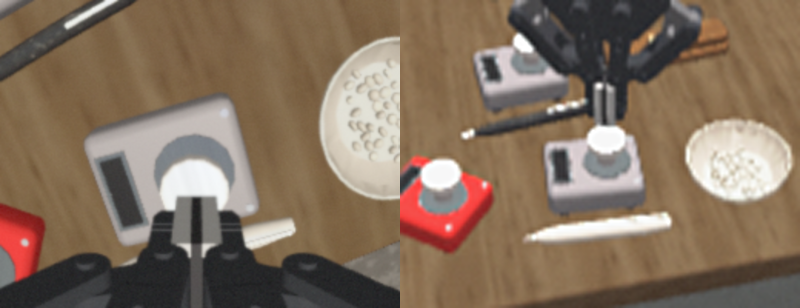

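The fingertips are centred over the dish timer's key in both views. I'll shift 2 mm along tool x and come down slowly.

Emit:
move_arm(increments=[[0.2, 0, 0.6, 0, 0, 0], [0.2, 0, 1.2, 0, 0, 0], [0.2, 0, 1.5, 0, 0, 0], [0.2, 0, 1.6, 0, 0, 0], [0.2, 0, 1.7, 0, 0, 0], [0.2, 0, 1.8, 0, 0, 0], [0.2, 0, 1.9, 0, 0, 0], [0.2, 0, 2.0, 0, 0, 0], [0.2, 0, 2.1, 0, 0, 0], [0.2, 0, 2.1, 0, 0, 0], [0.2, 0, 2.1, 0, 0, 0]])

```text
clock: 4.2
eef_pos: [504.1, -182.1, 45.4]
tool_rot: [3.141, 0.0, 1.196]
force: [-1.8, -0.1, 2.0]
width: -0.0
```

Emit:
move_arm(increments=[[0, 0, 0.1, 0, 0, 0], [0, 0, 0.2, 0, 0, 0], [0, 0, 0.3, 0, 0, 0], [0, 0, 0.4, 0, 0, 0], [0, 0, 0.4, 0, 0, 0]])

```text
clock: 4.7
eef_pos: [504.1, -182.1, 41.1]
tool_rot: [3.142, 0.0, 1.196]
force: [-0.2, -0.1, 1.2]
width: 0.1
```

Emit:
move_arm(increments=[[0, 0, 0.1, 0, 0, 0], [0, 0, 0.2, 0, 0, 0], [0, 0, 0.2, 0, 0, 0]])

```text
clock: 5.0
eef_pos: [504.1, -182.1, 39.2]
tool_rot: [3.142, 0.0, 1.196]
force: [-0.0, -1.4, 2.4]
width: 0.2
```

Run:
```python
from h import *
f=[]
for i in range(3):
    J=eyes.get_image("side" if i<2 else "scene")[:,:,::-1];f.append(ctrl.read_state()["force"])
    if i==1:a=cv2.resize(J[205:280,215:315],(400,300),interpolation=cv2.INTER_CUBIC)
b=cv2.resize(J[190:265,270:370],(400,300),interpolation=cv2.INTER_CUBIC)
print(np.round(f,1),ctrl.read_state()["eef_pos"])
cv2.imwrite("pics/p1.png",np.hstack([a,b]))
```

```text
[[-0.5 -0.8  2.9]
 [-0.9 -0.5  1.4]
 [-0.8 -0.9  2.1]] [ 504.10547691 -182.10271629   39.30111626]
```

View pics/p1.png

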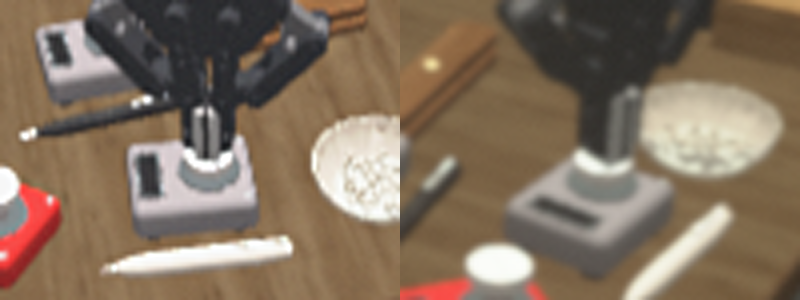

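The key has clearly gone down under the fingers. I'll ease on until the force rises, which marks the bottom.

Emit:
move_arm(increments=[[0, 0, 0.05, 0, 0, 0], [0, 0, 0.1, 0, 0, 0], [0, 0, 0.1, 0, 0, 0]])

```text
clock: 5.45
eef_pos: [504.1, -182.1, 38.4]
tool_rot: [3.141, -0.0, 1.196]
force: [-0.3, 0.1, 4.9]
width: -0.1
```

Emit:
move_arm(increments=[[0, 0, 0.05, 0, 0, 0], [0, 0, 0.05, 0, 0, 0]])

```text
clock: 5.65
eef_pos: [504.1, -182.1, 38.0]
tool_rot: [3.141, -0.0, 1.196]
force: [-0.7, -1.5, 5.1]
width: 0.2
```

The force rises from about 2.5 N to 5 N at z = 38 mm, which matches the key's lower stop. Next I'll lift straight up and move over to the clamp timer.

Emit:
move_arm(increments=[[0, 0, -0.3, 0, 0, 0], [0, 0, -1, 0, 0, 0], [0, 0, -3, 0, 0, 0], [0, 0, -6, 0, 0, 0], [3, -2.2, -6, 0, 0, 0], [6.5, -4.8, -6, 0, 0, 0], [9.5, -7, -6, 0, 0, 0], [10.4, -7.7, -6, 0, 0, 0], [10.4, -7.7, -4, 0, 0, 0], [10.4, -7.7, -2.8, 0, 0, 0], [10.4, -7.7, -2.8, 0, 0, 0], [10.4, -7.7, -2.8, 0, 0, 0]])

```text
clock: 6.85
eef_pos: [470.5, -57.5, 66.0]
tool_rot: [-3.141, 0.0, 1.195]
force: [-1.0, -0.6, 1.2]
width: 0.3
```

Run:
```python
from h import *
s=ctrl.read_state();go((470,-57,46),1.2);c,P=wcam(s);I=eyes.get_image("wrist")[:,:,::-1].copy()
print(wproj(c,P,(470.5,-56.5,48)))
a=cv2.resize(I[100:300,130:390],(400,308))
J=eyes.get_image("side")[:,:,::-1]
b=cv2.resize(J[170:270,190:320],(400,308),interpolation=cv2.INTER_CUBIC)
cv2.imwrite("pics/w3.png",np.hstack([a,b]))
```

```text
t 6.85 pos [470.5 -57.5  66. ] rot [-3.141  0.     1.195] F [-1.  -0.6  1.2] inc [ 0.03 -0.07  2.  ] [-0.   0.  -0.3]
(np.float64(255.65116249396408), np.float64(227.64221855392356))
```

View pics/w3.png

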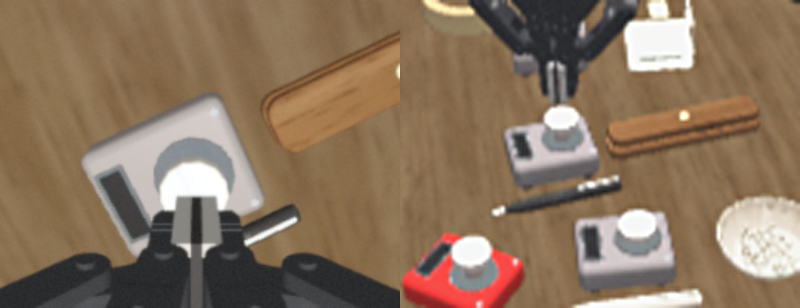

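The fingertips are centred over the clamp timer's key, with the clamp behind it. The dish timer's key in the side view, at about (638,228) in the crop, sits visibly lower than the others, and nothing has shifted. Pressing the second key.

Emit:
move_arm(increments=[[0, 0, 0.6, 0, 0, 0], [0, 0, 1.2, 0, 0, 0], [0, 0, 1.5, 0, 0, 0], [0, 0, 1.6, 0, 0, 0], [0, 0, 1.7, 0, 0, 0], [0, 0, 1.8, 0, 0, 0], [0, 0, 1.9, 0, 0, 0], [0, 0, 2.0, 0, 0, 0], [0, 0, 2.1, 0, 0, 0], [0, 0, 2.2, 0, 0, 0], [0, 0, 2.3, 0, 0, 0], [0, 0, 2.4, 0, 0, 0], [0, 0, 2.5, 0, 0, 0], [0, 0, 2.6, 0, 0, 0], [0, 0, 2.65, 0, 0, 0], [0, 0, 2.65, 0, 0, 0]])

```text
clock: 8.55
eef_pos: [470.6, -57.1, 39.2]
tool_rot: [3.141, -0.0, 1.196]
force: [0.2, -0.2, 2.4]
width: -0.2
```

Emit:
move_arm(increments=[[0, 0, 0.05, 0, 0, 0], [0, 0, 0.1, 0, 0, 0], [0, 0, 0.1, 0, 0, 0]])

```text
clock: 8.85
eef_pos: [470.5, -57.0, 38.4]
tool_rot: [3.141, -0.0, 1.196]
force: [0.6, -0.4, 5.2]
width: 0.2
```

5.2 N at z = 38.4, the same signature as the first key. Now up and over to the box timer.

Emit:
move_arm(increments=[[0, 0, 0.05, 0, 0, 0], [0, 0, -0.3, 0, 0, 0], [0, 0, -1, 0, 0, 0], [0, 0, -3, 0, 0, 0], [0, 0, -6, 0, 0, 0], [3.5, -0.8, -6, 0, 0, 0], [7.5, -1.8, -6, 0, 0, 0], [11.5, -2.8, -6, 0, 0, 0], [14, -3.3, -6, 0, 0, 0], [14.5, -3.5, -6, 0, 0, 0], [14.5, -3.5, -4, 0, 0, 0], [14.5, -3.5, -2.8, 0, 0, 0], [14.5, -3.5, -2.8, 0, 0, 0], [14.5, -3.5, -2.8, 0, 0, 0]])

```text
clock: 10.25
eef_pos: [490.7, 89.5, 66.3]
tool_rot: [-3.141, 0.001, 1.194]
force: [0.7, -0.1, 0.9]
width: 0.0
```

Run:
```python
from h import *
s=ctrl.read_state();go((491.7,91,46),1.2);c,P=wcam(s);I=eyes.get_image("wrist")[:,:,::-1].copy()
print(wproj(c,P,(491.7,91,48)))
a=cv2.resize(I[100:300,130:390],(400,308))
J=eyes.get_image("side")[:,:,::-1]
b=cv2.resize(J[140:240,190:320],(400,308),interpolation=cv2.INTER_CUBIC)
cv2.imwrite("pics/w4.png",np.hstack([a,b]))
```

```text
t 10.25 pos [490.7  89.5  66.3] rot [-3.141e+00  1.000e-03  1.194e+00] F [ 0.7 -0.1  0.9] inc [0.18 0.04 2.03] [-0.   0.  -0.3]
(np.float64(256.9355237436992), np.float64(226.09464791314826))
```

View pics/w4.png

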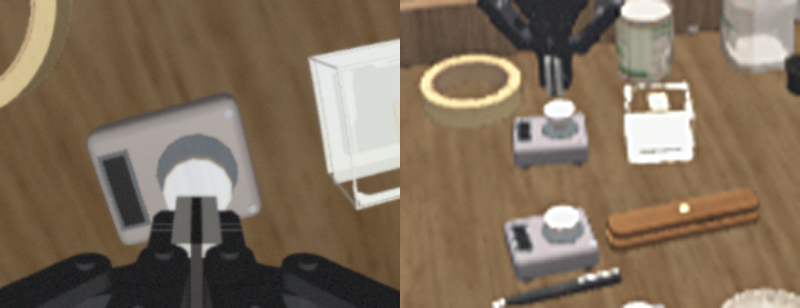

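The fingers are centred over the box timer's key, with the clear box behind it. The clamp timer's key is visibly down and nothing has moved. Pressing the third key with a 1.5 mm correction in x.

Emit:
move_arm(increments=[[0.15, 0, 0.6, 0, 0, 0], [0.15, 0, 1.2, 0, 0, 0], [0.15, 0, 1.5, 0, 0, 0], [0.15, 0, 1.6, 0, 0, 0], [0.15, 0, 1.7, 0, 0, 0], [0.15, 0, 1.8, 0, 0, 0], [0.15, 0, 1.9, 0, 0, 0], [0.15, 0, 2.0, 0, 0, 0], [0.15, 0, 2.1, 0, 0, 0], [0.15, 0, 2.2, 0, 0, 0], [0.15, 0, 2.3, 0, 0, 0], [0.15, 0, 2.4, 0, 0, 0], [0.15, 0, 2.5, 0, 0, 0], [0.15, 0, 2.6, 0, 0, 0], [0.15, 0, 2.65, 0, 0, 0], [0.15, 0, 2.65, 0, 0, 0]])

```text
clock: 11.95
eef_pos: [491.6, 92.1, 39.7]
tool_rot: [3.142, -0.0, 1.196]
force: [-0.3, 0.4, 2.9]
width: -0.1
```

Emit:
move_arm(increments=[[0, 0, 0.05, 0, 0, 0], [0, 0, 0.1, 0, 0, 0], [0, 0, 0.1, 0, 0, 0]])

```text
clock: 12.25
eef_pos: [491.6, 92.1, 38.8]
tool_rot: [3.142, -0.0, 1.196]
force: [0.8, -1.0, 3.4]
width: -0.1
```

Emit:
move_arm(increments=[[0, 0, 0.05, 0, 0, 0], [0, 0, 0.08, 0, 0, 0], [0, 0, 0.08, 0, 0, 0]])

```text
clock: 12.55
eef_pos: [491.6, 92.1, 38.1]
tool_rot: [3.141, -0.0, 1.196]
force: [-0.6, -1.0, 5.0]
width: 0.4
```

Emit:
move_arm(increments=[[0, 0, -0.3, 0, 0, 0], [0, 0, -1, 0, 0, 0], [0, 0, -3, 0, 0, 0], [0, 0, -7, 0, 0, 0], [0, 0, -11, 0, 0, 0], [0, 0, -15, 0, 0, 0], [0, 0, -18, 0, 0, 0], [3, -3, -20, 0, 0, 0], [6, -6, -20, 0, 0, 0], [6, -6, -20, 0, 0, 0], [6, -6, -20, 0, 0, 0]])

```text
clock: 13.65
eef_pos: [456.8, 170.9, 238.1]
tool_rot: [-3.141, 0.0, 1.199]
force: [0.3, -0.8, 0.8]
width: 0.1
```

Run:
```python
from h import *
C={n:eyes.calibration(n) for n in("scene","side")}
k={"dish":(504,-181.5),"clamp":(470.5,-57),"box":(491.7,91.5),"red":(388,-189)}
g={"dish":(266,240),"clamp":(242,209),"box":(241,175),"red":(213,251)}
I={n:eyes.get_image(n)[:,:,::-1].copy() for n in C};O=cv2.imread("pics/side0.png")
for n,(u,v) in g.items():
    for J,t in((O,"before"),(I["side"],"after")):
        m=(J[v-11:v+13,u-11:u+11].min(2)>215).astype(np.uint8);_,_,st,ce=cv2.connectedComponentsWithStats(m);i=1+st[1:,4].argmax()
        print(n,t,(ce[i]+[u-11,v-11]).round(1),st[i,2:])
    print("  expected 8mm drop px",round(proj(C["side"],(*k[n],40))[1]-proj(C["side"],(*k[n],48))[1],1))
d=cv2.absdiff(O,I["side"]).max(2);cv2.imwrite("pics/end.png",np.vstack([np.hstack([cv2.resize(x[145:285,165:345],(400,300),interpolation=cv2.INTER_CUBIC) for x in(O,I["side"])]),np.hstack([cv2.resize(x[165:300,160:380],(400,300),interpolation=cv2.INTER_CUBIC) for x in(cv2.imread("pics/scene0.png"),I["scene"])])]))
print(ctrl.read_state()["clock"],ctrl.read_state()["eef_pos"])
```

```text
dish before [266.5 239.7] [12  9 87]
dish after [266.7 242.3] [12  9 88]
  expected 8mm drop px 2.7
clamp before [242. 208.] [11  7 64]
clamp after [242.3 210. ] [12  7 65]
  expected 8mm drop px 2.6
box before [241.2 175. ] [ 9  5 41]
box after [241.6 177.4] [10  6 45]
  expected 8mm drop px 2.4
red before [212.6 251.1] [12  9 91]
red after [212.6 251.1] [12  9 91]
  expected 8mm drop px 2.8
13.75 [457.69651085 168.89673996 238.00171384]
```

View pics/end.png

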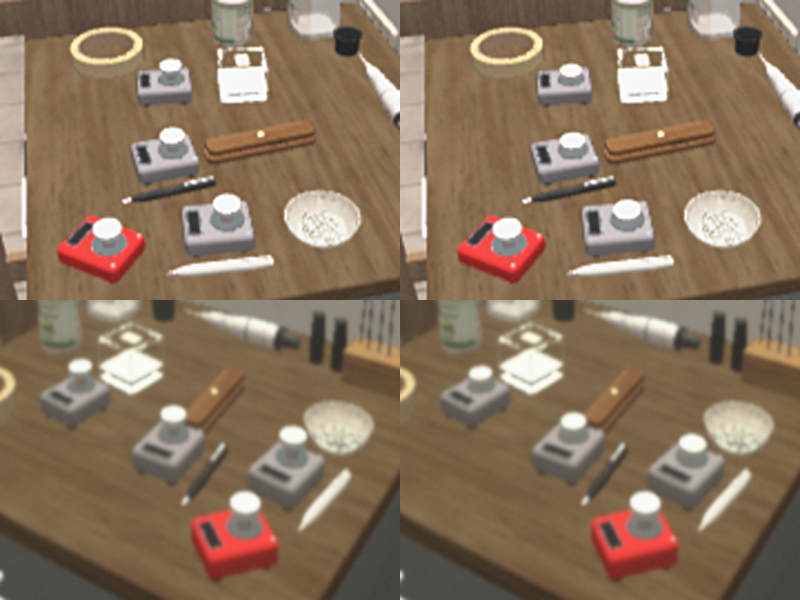

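Before and after views: all three grey keys sit lower, while the red one, the cases and the bystanders haven't moved. The clamp key's drop reads a little low in the side view (2.0 of 2.6 px), so I'll cross-check it in the scene view.

Run:
```python
from h import *
C={n:eyes.calibration(n) for n in("scene","side")}
k={"dish":(504,-181.5),"clamp":(470.5,-57),"box":(491.7,91.5),"red":(388,-189)}
g={"scene":{"dish":(320,226),"clamp":(255,217),"box":(203,195),"red":(294,256)},"side":{"dish":(266,240),"clamp":(242,209),"box":(241,175),"red":(213,251)}}
for c in C:
    O=cv2.imread(f"pics/{c}0.png");I=eyes.get_image(c)[:,:,::-1]
    for n,(u,v) in g[c].items():
        e=proj(C[c],(*k[n],40))[1]-proj(C[c],(*k[n],48))[1];r=[]
        for T in(190,205,220,232):
            y=[]
            for J in(O,I):
                m=(J[v-11:v+14,u-11:u+11].min(2)>T).astype(np.uint8);_,_,st,ce=cv2.connectedComponentsWithStats(m);i=1+st[1:,4].argmax();y.append(ce[i,1])
            r.append((y[1]-y[0])/e*8)
        print(c,n,"drop mm by threshold",np.round(r,1))
```

```text
scene dish drop mm by threshold [8.1 7.9 7.7 7.6]
scene clamp drop mm by threshold [6.9 7.4 7.4 7. ]
scene box drop mm by threshold [7.7 7.8 7.5 7.3]
scene red drop mm by threshold [ 0.  -0.1  0.   0. ]
side dish drop mm by threshold [4.  7.1 7.3 8.2]
side clamp drop mm by threshold [-9.5  6.3  6.4  7.1]
side box drop mm by threshold [-10.    8.    8.    7.6]
side red drop mm by threshold [0.  0.1 0.  0.2]
```

All three keys are down by about 7 to 8 mm (clamp at least 6 mm), against the 5 mm needed, and the red one is untouched. Handing in.

```bash
python3 -c "
from cell import ctrl
print(ctrl.finish_job())"
```

```text
the job is handed in; nothing more can be done
None
```

I pressed the three grey timers' keys with the closed fingertips in the order dish, clamp, box, and handed the job in about 14 s into the 48 s allowed. I then raised the arm to about 238 mm, clear of everything.

- **Force:** each press ended at about z = 38 mm with a reading of about 5 N, which fits the key's lower stop and is well below the 20 N limit.
- **Key travel:** the scene camera shows the keys down by about 7.6–8.1 mm (dish), 6.9–7.4 mm (clamp) and 7.3–7.8 mm (box). The red look-alike moved 0 mm.
- **Bystanders:** comparing before and after pictures by eye, no timer, tool or other object had shifted. I did not measure this in numbers.

**Checks that disagreed:**
- The side camera put the clamp key a little lower, at 6.3–7.1 mm, still above the 5 mm needed.
- At the loosest brightness threshold, the side-camera readings for all three grey keys came out wrong (4.0, -9.5 and -10.0 mm). The bright mask had spread onto the timer's case, so I ignored them.
- The fixed cameras measured the key tops at a height of about 45 mm instead of 48 mm, so I judged the bottom of each press by force.

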